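# Load the roller feed chute in fitting order

### The arm

A 7-joint arm with a two-finger parallel gripper is mounted at the origin on the work surface. World frame = base frame: x ahead of the robot, y to its left, z up, the work surface at z = 0. Lengths are in m, angles in rad, forces in N, time in s.
With the tool pointing down it reaches from about 0.4 to 0.9 m from the base axis. Payload 5.6 kg.
Tool frame: the origin (TCP) lies midway between the tips of the shut fingers; the grasp point (between the pads) lies 19 mm behind it; y points along the fingers, z is the direction in which the jaws open and shut, and the axes are right-handed (so a half turn about y gives the same grasp; the last joint's range is limited). The gripper opens to 92 mm and grips with 3 to 60 N. Pads are 20 mm wide; open, the fingers measure 128 mm over their backs; the gripper's body (75 mm by 189 mm) begins 69 mm behind the grasp point.
Start: joints at [-1.338, 0.468, -0.012, 1.603, 0.006, 1.071, -0.056], TCP at [0.177, 0.625, 0.215] pointing down, gripper open.
Joint ranges: [-2.53, 2.53], [-0.31, 2.02], [-1.57, 1.55], [0.28, 2.44], [-1.29, 4.43], [0.15, 1.84], [-2.92, 2.92]. Speed limits (rad/s): [2.57, 2.57, 3.14, 3.14, 3.14, 3.14, 3.14].

### API

Orientations are given as a 3x3 rotation matrix whose columns are the frame's x, y, z axes.
In Python, from station import env, effector, solver, viewer, workorder, search_frame, tip_of gives the robot as it stands. Calls block until the motion is done:
- env.reach(position, orientation): joint-space move of the TCP to a pose.
- env.movel(position, frame=None, rate=0.15): straight line of the TCP; frame=None keeps the orientation; rate is the mean speed in m/s.
- env.goto_joints(angles): joint-space move.
- effector.release() and effector.grasp(squeeze=None): open the fingers fully, or close them until they stop; squeeze is the grip in N (None keeps the last).
- env.pause(seconds).
- solver.inverse_kinematics(position, orientation): joint angles nearest the present ones, or None.
- env.sense(): the state.
- viewer.read_camera(name): name is "scene" or "side" or "wrist"; returns (picture, depth): 400x640x3 uint8, red, green, blue; 400x640 float32, m along the optical axis (not along the pixel's ray), 0 where there is no reading.
- viewer.camera_info(name): a dict with "intrinsics" (3x3 intrinsics, pixels), "dist_coeffs" ([k1, k2, p1, p2, k3] as OpenCV has them; the pictures are not rectified), "eye" and "rotation" of the camera in the world; the wrist camera has in their place "T_tool_cam" (4x4, takes a point from camera to tool coordinates, whose origin is the TCP and whose axes are the tool frame's). Camera axes: x right, y up, looking along -z (the intrinsics and any distortion apply to the point x, -y, -z); pixel columns grow to the right and rows downward; lengths in m; the calibration is good to about 2 mm. A picture is of the moment at which its call begins: read the wrist's pose just before it. camera_info takes no time and is no camera call.
A pose or a line that the arm cannot do raises env.PlanningError and nothing moves.
- workorder.finish_job(): hands the job in, once; it reports no verdict.
Trained networks look in the newest picture that a camera, given by its name, has taken for a name from the list of things; names that differ only in an ending like _2 or _b are one class to them, and where a whole thing is asked for, a point or a joint stands for the part that bears it (a point fixed in the world has none). Each returns a list of dicts, best first, with "score" (0 to 1); they miss things now and then, are a little off and sometimes report something else, mostly with a low value. They report only what shows in the picture. A call takes as long as a camera call. They do not tell look-alikes from the thing itself.
- search_frame(camera, name): "at" ([x, y, z] in m, in world coordinates, good to about 4 mm: the middle of the surface that is visible of it).
- tip_of(camera, name): "at" ([x, y, z] in m, in world coordinates, good to about 4 mm: a listed point, or the origin of a listed thing).
The state is a dict: "t": time; "joint_positions": joint angles; "joint_velocities": joint speeds; "tau": joint torques, N m; "ee_pos": TCP position; "tcp_rot": TCP orientation; "wrist_force": force on the tool from outside, world axes, zero at the start; "moment": the same for the moment, N m; "gripper_width": finger opening in m.
Only numpy, scipy, OpenCV 4.12 (cv2) and the standard library are available. Lean on these libraries where they do the work, as an engineer would, in place of code of your own. Each camera call takes 0.05 s, during which the arm holds its last target.

### The job

Load the sloping wooden feed chute so that the fitter gets the rollers in the right order: first the short thick roller, then the short slim one. Lay each roller crosswise into the open high end of the chute so that it rolls down; at the end both lie still in the chute, the thick one against the steel stops at the low end and the slim one resting behind it. Leave the long roller in its cradle.

Things in the scene. Friction and masses are not known exactly. Their poses are not given: they have to be found in the camera images.
- thick_roller: Short thick steel roller, diameter 46 mm, length 110 mm, 0.3-0.5 kg. Origin at its centre, y along its axis. Lies level in a V cradle, centre 44.5 mm above the bench. Each roller has such a cradle, fixed: 60 x 110 mm base 5 mm thick, two V supports 33 mm high, 36 to 50 mm either side of the middle, so the roller's middle 70 mm is free to grip from above across its diameter.
- slim_roller: Short slim steel roller, diameter 32 mm, length 110 mm, 0.18-0.33 kg. Origin at its centre, y along its axis. Lies level in a V cradle like the thick roller's, centre 34.6 mm above the bench.
- long_roller: Long slim steel roller, diameter 32 mm, length 160 mm: too long for the chute, leave it in its cradle. Origin at its centre, y along its axis, centre 34.6 mm above the bench.
- chute: Fixed plywood chute, 270 x 150 mm in plan. Origin at bench height under its middle, z up, x level along it to its low end, y across. Floor slopes down 10 degrees to +x, 65 mm above the bench at x = 0. Inside width 134 mm. Walls rise 30 mm over the floor in the open high half (x -140 to 20 mm), 62 mm beyond; there two thin bars cross over at x = 51 and 96 mm, 53 mm above the floor.
- chute_load (a point): Point on the chute's floor, mid-width of the open high half, 60 mm before the chute's origin and 76 mm above the bench; axes as the chute's. Place to lay a roller, its axis along y. It rolls down by itself, under the bars, once the gripper is lifted out of its way.
- chute_front (a point): Point on the chute's floor at its low end, mid-width, at the two 34 mm high steel stops; 46 mm above the bench, 108 mm past the chute's origin; axes as the chute's. At rest the thick roller's centre lies about 19 mm before it and 27 mm higher, the slim one's about 58 mm before it and 26 mm higher.
Things that resemble listed ones, but are neither listed nor needed, are in the scene too. What is shaped like the slim_roller but purple or yellow is not meant.

How it is judged:
By the outcome, as a careful person would: the job done as asked, in the order asked, and still so for the second after the job is handed in, with the robot touching nothing.
It also fails if it takes over 64 s, if anything falls off the work surface, if the arm or the gripper's body presses on something with over 40 N, if the wrist force passes 120 N, or if a joint passes its speed limit or range.

## Working session

There is one attempt and no reset: what is moved stays moved. The work goes in short steps, each a Python script; the robot and the scene stay as the last script left them, time stands still between calls to the robot, and variables do not carry over. Pictures are saved under pics/ and viewed, and the job is handed in when it is done.

```bash
ls; mkdir -p pics; python3 - <<'E'
from station import env, effector, solver, viewer, workorder, search_frame, tip_of
import cv2
for c in ["scene","side"]:
    p,d=viewer.read_camera(c); cv2.imwrite(f"pics/{c}0.png",p[:,:,::-1])
    i=viewer.camera_info(c); print(c,i)
    for n in ["thick_roller","slim_roller","long_roller","chute","chute_load","chute_front"]:
        print(n,[([round(float(v),3) for v in r["at"]],round(r["score"],2)) for r in tip_of(c,n)][:5])
print(env.sense()["t"], env.sense()["tcp_rot"])
E
```

```text
pics
scene {'intrinsics': array([[519.4398862 ,   0.        , 315.07464935],
       [  0.        , 519.4398862 , 195.47448216],
       [  0.        ,   0.        ,   1.        ]]), 'dist_coeffs': array([-0.16043517,  0.        ,  0.        ,  0.        ,  0.        ]), 'eye': array([ 1.42915315, -0.68571276,  0.74754979]), 'rotation': array([[ 0.58402653, -0.42723392,  0.6902059 ],
       [ 0.81148408,  0.28616926, -0.5095103 ],
       [ 0.02016437,  0.85765863,  0.51382396]])}
thick_roller [([0.655, -0.089, 0.045], 0.66)]
slim_roller [([0.493, 0.04, 0.015], 0.8), ([0.354, -0.089, 0.021], 0.71), ([0.493, -0.122, 0.039], 0.55)]
long_roller [([0.584, -0.361, 0.039], 0.82)]
chute [([0.569, 0.271, -0.004], 0.79)]
chute_load [([0.507, 0.26, 0.077], 0.58)]
chute_front []
side {'intrinsics': array([[515.56457975,   0.        , 322.3571531 ],
       [  0.        , 515.56457975, 190.28921851],
       [  0.        ,   0.        ,   1.        ]]), 'dist_coeffs': array([-0.12051379,  0.        ,  0.        ,  0.        ,  0.        ]), 'eye': array([ 0.09012346, -0.93996244,  0.80573202]), 'rotation': array([[ 0.88451687,  0.28318836, -0.37072126],
       [-0.46599339,  0.49902007, -0.73063611],
       [-0.02191029,  0.81901363,  0.57335558]])}
thick_roller [([0.656, -0.089, 0.04], 0.64)]
slim_roller [([0.491, -0.119, 0.035], 0.9), ([0.491, 0.038, 0.016], 0.62), ([0.35, -0.091, 0.019], 0.6)]
long_roller [([0.578, -0.365, 0.036], 0.63)]
chute [([0.569, 0.265, -0.002], 0.64)]
chute_load [([0.504, 0.258, 0.075], 0.88), ([0.569, 0.265, -0.003], 0.62)]
chute_front [([0.677, 0.282, 0.047], 0.91)]
0.7 [[ 9.62181090e-01  7.36390460e-05  2.72410617e-01]
 [-2.72410622e-01  6.44962551e-05  9.62181089e-01]
 [ 5.32846328e-05 -9.99999995e-01  8.21171353e-05]]
```

View pics/scene0.png

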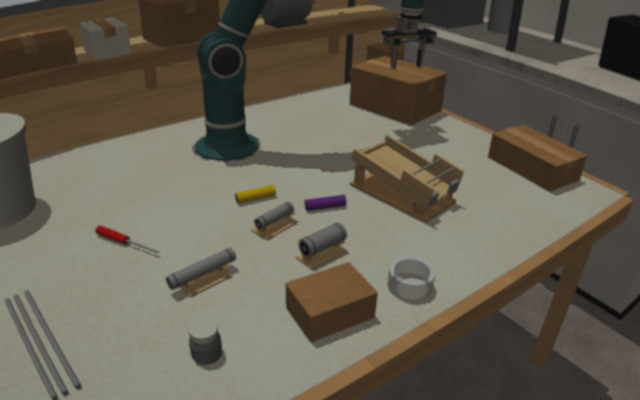

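View pics/side0.png

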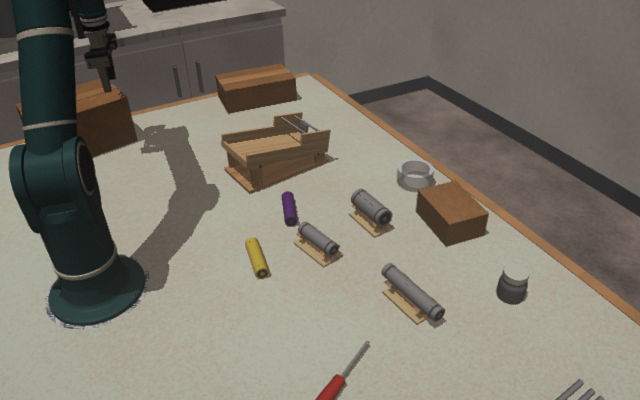

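Scene view: the short grey slim roller is at about (274,218), the thick one at (323,239), the long one at (203,268). The yellow (255,194) and purple (325,202) pieces are decoys. The chute is at (410,175). Next I fit the axes from depth and enlarge the candidates.

```bash
cat > h.py <<'E'
from station import env, effector, solver, viewer, workorder, search_frame, tip_of
import cv2, numpy as np
def cloud(c, Twt=None):
    p,d=viewer.read_camera(c); i=viewer.camera_info(c)
    v,u=np.mgrid[0:400,0:640]
    q=cv2.undistortPoints(np.stack([u.ravel(),v.ravel()],1).astype(np.float64)[:,None],i["intrinsics"],i["dist_coeffs"])[:,0]
    z=d.ravel().astype(float); P=np.stack([q[:,0]*z,-q[:,1]*z,-z],1)
    if Twt is None: W=P@i["rotation"].T+i["eye"]
    else:
        T=Twt@i["T_tool_cam"]; W=P@T[:3,:3].T+T[:3,3]
    W[z<=0]=np.nan
    return p,W.reshape(400,640,3)
def wristT():
    s=env.sense(); T=np.eye(4); T[:3,:3]=s["tcp_rot"]; T[:3,3]=s["ee_pos"]; return T
def rect(pts):
    (c,s,a)=cv2.minAreaRect(pts[:,:2].astype(np.float32)*1000); return np.round(c,1),np.round(s,1),round(a,1)
E
python3 - <<'E'
from h import *
for c in ["scene","side"]:
    p,W=cloud(c)
    if c=="scene": A=p[140:300,160:480]
    else: A=p[100:330,200:480]
    cv2.imwrite(f"pics/{c}_crop.png",cv2.resize(A,None,fx=2.5,fy=2.5,interpolation=cv2.INTER_CUBIC)[:,:,::-1])
    F=W.reshape(-1,3)
    for n,x,y,r,zl,zh in [("thick",.656,-.089,.08,.047,.08),("slim",.492,-.12,.075,.037,.06),("chute",.569,.268,.19,.06,.16)]:
        m=(np.hypot(F[:,0]-x,F[:,1]-y)<r)&(F[:,2]>zl)&(F[:,2]<zh); P=F[m]
        C=P[:,:2]-P[:,:2].mean(0); w,V=np.linalg.eigh(C.T@C)
        print(c,n,len(P),rect(P),P.mean(0).round(4),"axis deg",round(np.degrees(np.arctan2(V[1,1],V[0,1]))%180,1),"ztop",np.percentile(P[:,2],98).round(4))
E
```

```text
scene thick 725 (array([661.1, -88.2]), array([ 46. , 117.8]), 0.2) [ 0.6656 -0.0944  0.0605] axis deg 91.6 ztop 0.069
scene slim 390 (array([ 496.1, -119.6]), array([ 31.1, 116. ]), 10.4) [ 0.5    -0.1236  0.046 ] axis deg 101.3 ztop 0.0527
scene chute 3779 (array([559.1, 265.3]), array([277.6, 162.2]), 9.4) [0.5604 0.2632 0.088 ] axis deg 2.3 ztop 0.1183
side thick 598 (array([651. , -92.3]), array([ 45.7, 114.5]), 5.9) [ 0.6464 -0.099   0.0597] axis deg 96.8 ztop 0.0676
side slim 471 (array([ 487.5, -123. ]), array([ 31. , 112.9]), 10.8) [ 0.4861 -0.1275  0.0452] axis deg 103.2 ztop 0.051
side chute 3309 (array([556.9, 264.1]), array([280. , 160.6]), 8.2) [0.5444 0.2598 0.0868] axis deg 9.3 ztop 0.1161
```

View pics/scene_crop.png

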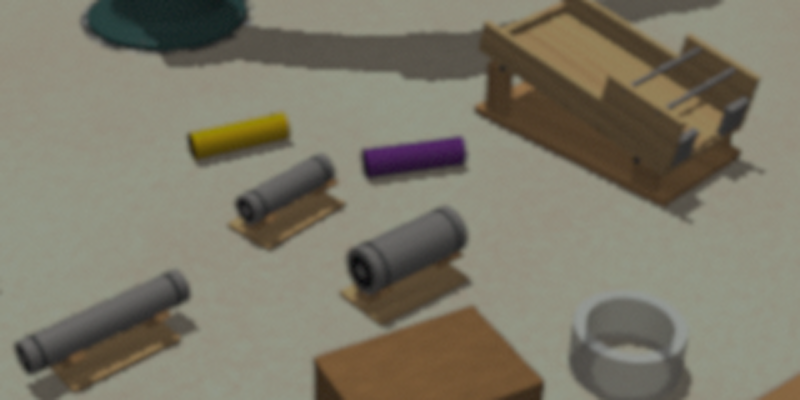

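```bash
python3 - <<'E'
from h import *
print(viewer.camera_info("wrist"))
# tool down, jaw direction z at yaw
def R(th): 
    z=np.array([np.cos(th),np.sin(th),0]); y=np.array([0,0,-1.]); x=np.cross(y,z); return np.stack([x,y,z],1)
for nm,p,ths in [("thick",[.656,-.089,.3],[5,185]),("slim",[.491,-.12,.3],[12,192]),("load",[.505,.259,.3],[9,189]),("load",[.505,.259,.09],[9,189])]:
    for th in ths: print(nm,th,np.round(solver.inverse_kinematics(np.array(p),R(np.radians(th))),3))
E
```

```text
{'intrinsics': array([[304.26581805,   0.        , 316.84047522],
       [  0.        , 304.26581805, 201.49537138],
       [  0.        ,   0.        ,   1.        ]]), 'dist_coeffs': array([-0.01627131,  0.        ,  0.        ,  0.        ,  0.        ]), 'T_tool_cam': array([[ 7.41383049e-04, -9.62894523e-01, -2.69876988e-01,
        -7.59179998e-02],
       [-7.66449550e-04,  2.69876436e-01, -9.62894658e-01,
        -1.70727464e-01],
       [ 9.99999431e-01,  9.20720873e-04, -5.37928258e-04,
        -2.21940824e-04],
       [ 0.00000000e+00,  0.00000000e+00,  0.00000000e+00,
         1.00000000e+00]])}
thick 5 [-0.441  0.494  0.771  1.512 -0.352  1.279  0.459]
thick 185 [-0.699  0.758  1.347  1.527 -0.741  1.45  -2.376]
slim 12 [-0.685  0.169  0.981  1.894 -0.153  1.157  0.56 ]
slim 192 [-0.95   0.322  1.39   1.902 -0.341  1.2   -2.373]
load 9 [-0.875  0.253  0.416  1.732 -0.11   1.179 -0.272]
load 189 [-0.44   0.258 -0.112  1.704  0.031  1.181  2.738]
load 9 [-0.832  0.507  0.384  1.923 -0.266  0.761 -0.141]
load 189 [-0.325  0.51  -0.265  1.888  0.185  0.767  2.607]
```

The crop shows three grey rollers lying in cradles, thick at crop (410,245), short slim at (285,190) and long at (100,320). The yellow and purple ones lie bare on the bench, so they are not meant. Next I take wrist views of the chute and rollers from above.

```bash
cat >> h.py <<'E'
def R(deg):
    th=np.radians(deg); z=np.array([np.cos(th),np.sin(th),0]); y=np.array([0,0,-1.]); x=np.cross(y,z); return np.stack([x,y,z],1)
E
python3 - <<'E'
from h import *
env.movel(np.array(env.sense()["ee_pos"])+[0,0,.08],rate=.2)
for k,(pos,th) in enumerate([([.52,.25,.34],9),([.59,-.08,.34],8)]):
    env.reach(np.array(pos),R(th)); env.pause(.2)
    T=wristT(); p,W=cloud("wrist",T); np.save(f"w{k}.npy",W)
    cv2.imwrite(f"pics/wrist{k}.png",p[:,:,::-1])
    for n in (["chute","chute_load","chute_front"] if k==0 else ["thick_roller","slim_roller"]):
        print(n,[(np.round(r["at"],4),round(r["score"],2)) for r in tip_of("wrist",n)][:4])
print(env.sense()["t"],env.sense()["joint_positions"])
E
```

```text
chute [(array([ 5.729e-01,  2.677e-01, -3.000e-04]), 0.85)]
chute_load [(array([0.5116, 0.2597, 0.0776]), 0.57)]
chute_front [(array([0.6758, 0.2859, 0.046 ]), 0.62)]
thick_roller [(array([ 0.657 , -0.0904,  0.0462]), 0.72)]
slim_roller [(array([0.4955, 0.0396, 0.0172]), 0.94), (array([ 0.4903, -0.1206,  0.0386]), 0.8), (array([ 0.3469, -0.089 ,  0.0158]), 0.75)]
5.225 [-0.43607102  0.30197809  0.65829087  1.6216592  -0.19095127  1.28335755
  0.39545425]
```

```bash
python3 - <<'E'
from h import *
W=np.load("w1.npy"); F=W.reshape(-1,3)
for n,x,y,r,zl,zh in [("thick",.656,-.089,.075,.047,.08),("slim",.492,-.12,.075,.037,.06)]:
    m=(np.hypot(F[:,0]-x,F[:,1]-y)<r)&(F[:,2]>zl)&(F[:,2]<zh); P=F[m]
    C=P[:,:2]-P[:,:2].mean(0); w,V=np.linalg.eigh(C.T@C)
    print(n,len(P),rect(P),P.mean(0).round(4),"axis",round(np.degrees(np.arctan2(V[1,1],V[0,1]))%180,1),"ztop",np.percentile(P[:,2],98).round(4))
W=np.load("w0.npy"); F=W.reshape(-1,3); 
F=F[np.isfinite(F[:,0])&(np.hypot(F[:,0]-.569,F[:,1]-.268)<.2)]
P=F[(F[:,2]>.03)]; print(rect(P),P[:,2].max())
# fit floor plane near load
f=F[(np.hypot(F[:,0]-.505,F[:,1]-.259)<.05)]
A=np.c_[f[:,:2],np.ones(len(f))]; s=np.linalg.lstsq(A,f[:,2],rcond=None)[0]
print("slope deg",np.degrees(np.arctan(np.hypot(*s[:2]))),"dir",np.degrees(np.arctan2(-s[1],-s[0])), "z at load",s@[.505,.259,1])
E
```

```text
thick 2163 (array([654.9, -88.3]), array([ 45.9, 111.2]), 4.2) [ 0.6525 -0.0863  0.0634] axis 94.2 ztop 0.0691
slim 1402 (array([ 491.9, -118.8]), array([ 32.1, 111.8]), 12.4) [ 0.4934 -0.1164  0.0477] axis 102.6 ztop 0.052
(array([568.4, 215.1]), array([273.9, 257.5]), 8.2) 0.46640214296312377
slope deg 72.15095999707961 dir -71.98867523538095 z at load 0.3697004938092342
```

View pics/wrist0.png

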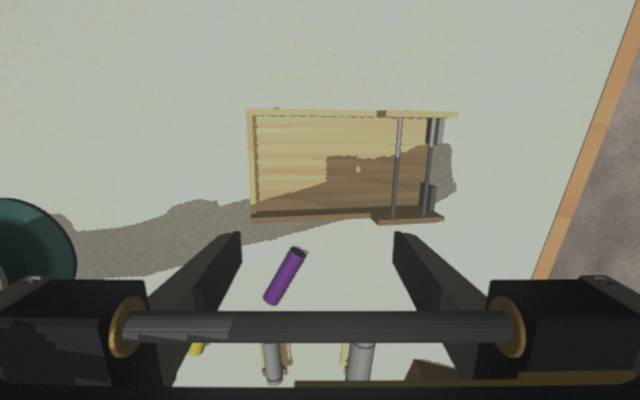

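View pics/wrist1.png

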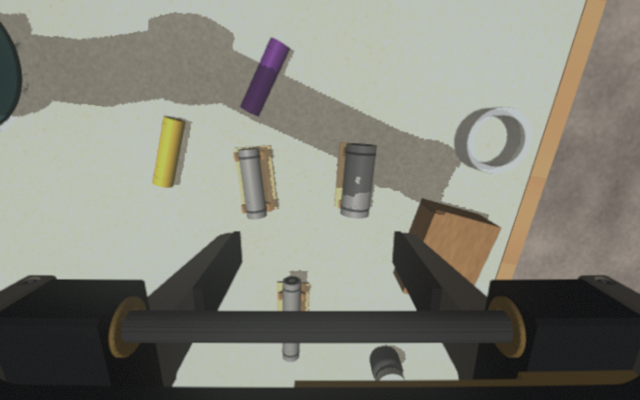

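The wrist views agree: thick roller at (357,180), slim grey at (255,182), chute at (350,165). The chute fit needs the fingers cropped out.

```bash
python3 - <<'E'
from h import *
W=np.load("w0.npy"); F=W[:228].reshape(-1,3)
F=F[np.isfinite(F[:,0])&(np.hypot(F[:,0]-.569,F[:,1]-.268)<.2)&(F[:,2]<.14)]
P=F[(F[:,2]>.05)]; print(rect(P),np.percentile(P[:,2],99))
f=F[(np.hypot(F[:,0]-.507,F[:,1]-.259)<.04)]
A=np.c_[f[:,:2],np.ones(len(f))]; s=np.linalg.lstsq(A,f[:,2],rcond=None)[0]
print(len(f),"slope deg",np.degrees(np.arctan(np.hypot(*s[:2]))),"dir",np.degrees(np.arctan2(-s[1],-s[0])), "z at load",s@[.507,.259,1])
# walls: strip in chute frame
c=np.array([.570,.267])
for yaw in (7.5,8,8.2,8.5,9):
    a=np.radians(yaw); ux=np.array([np.cos(a),np.sin(a)]); uy=np.array([-ux[1],ux[0]])
    L=np.c_[(F[:,:2]-c)@ux,(F[:,:2]-c)@uy,F[:,2]]
    w=L[(L[:,0]>-.12)&(L[:,0]<.0)&(L[:,2]>.065-L[:,0]*np.tan(np.radians(10))+.025)]
    hi,lo=w[w[:,1]>0],w[w[:,1]<0]
    print(yaw,len(hi),len(lo),np.polyfit(hi[:,0],hi[:,1],1).round(4),np.polyfit(lo[:,0],lo[:,1],1).round(4),np.percentile(hi[:,1],[5,95]).round(4),np.percentile(lo[:,1],[5,95]).round(4))
E
```

```text
(array([560.8, 267.7]), array([274. , 151.5]), 8.3) 0.12044966060836865
2452 slope deg 9.9630701670131 dir 8.052461468723488 z at load 0.07680907085334814
7.5 610 580 [0.0143 0.0727] [ 0.0143 -0.0686] [0.0681 0.0756] [-0.0739 -0.0659]
8 606 579 [0.0054 0.0727] [ 0.0056 -0.0686] [0.0689 0.076 ] [-0.0732 -0.0656]
8.2 607 578 [0.0016 0.0727] [ 0.0022 -0.0686] [0.0691 0.0761] [-0.073  -0.0654]
8.5 612 577 [-0.0034  0.0727] [-0.0027 -0.0686] [0.0694 0.0764] [-0.0726 -0.0651]
9 606 577 [-0.0122  0.0727] [-0.0118 -0.0686] [0.0698 0.077 ] [-0.0722 -0.0643]
```

```bash
cat >> h.py <<'E'
C=np.array([.568,.2687,0.]); YAW=8.3
a=np.radians(YAW); RC=np.array([[np.cos(a),-np.sin(a),0],[np.sin(a),np.cos(a),0],[0,0,1]])
t=np.radians(10); N=RC@[np.sin(t),0,np.cos(t)]; D=RC@[np.cos(t),0,-np.sin(t)]
RT=np.stack([np.cross(-N,D),-N,D],1)
def load_tcp(r,below,x=-.06,gap=.0015):
    fl=C+RC@[x,0,.065-x*np.tan(t)]
    return fl+N*(r-below+gap)
E
python3 - <<'E'
from h import *
W=np.load("w1.npy"); F=W[:228].reshape(-1,3)
m=(F[:,0]>.69)&(F[:,0]<.85)&(F[:,1]<-.05)&(F[:,2]>.02)&(F[:,2]<.13)
P=F[m]; print("box",rect(P),np.percentile(P[:,2],98), P.min(0),P.max(0))
G=P[np.abs(P[:,1]+.089)<.045]; print(len(G), G.min(0) if len(G) else None)
p=load_tcp(.023,.014); print("load tcp",p)
print(solver.inverse_kinematics(p,RT),solver.inverse_kinematics(p+[0,0,.12],RT))
g=np.array([.6555,-.089,.0305])
env.reach(g+[0,0,.1],R(4.2)); env.movel(g,rate=.12)
print(env.sense()["wrist_force"])
effector.grasp(30); s=env.sense(); print(s["gripper_width"],s["wrist_force"],s["t"])
env.movel(g+[0,0,.15],rate=.2); s=env.sense(); print(s["gripper_width"],s["wrist_force"],s["t"])
p,_=viewer.read_camera("scene"); cv2.imwrite("pics/held1.png",p[:,:,::-1])
p,_=viewer.read_camera("wrist"); cv2.imwrite("pics/held1w.png",p[:,:,::-1])
E
```

```text
box (array([ 810.4, -140.2]), array([49.9, 75.1]), 82.6) 0.07231462509993541 [ 0.77021055 -0.16012794  0.02003313] [ 0.84999908 -0.11113366  0.07342669]
962 [ 0.77375656 -0.13398542  0.02003313]
load tcp [0.51043266 0.26030183 0.0859201 ]
[-0.8248839   0.61730538  0.45066103  1.77990701 -0.36311006  0.9986828
 -0.05313597] [-0.87502999  0.47095138  0.51401554  1.70180634 -0.28579645  1.21099909
 -0.11824241]
[ 0.2356372  -0.20519202 -0.73153856]
0.04521089947362269 [-0.10692989 -0.41203948 -0.21192371] 7.8583
0.04528898521657714 [-0.58494757 -0.61811647 -3.73433588] 8.7583
```

View pics/held1w.png

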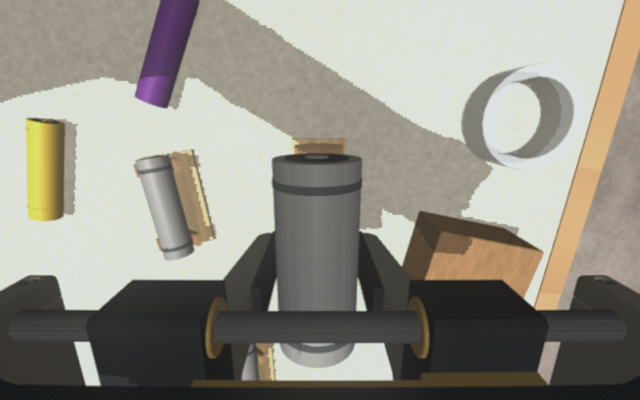

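```bash
python3 - <<'E'
from h import *
p=load_tcp(.023,.014)
env.reach(p+[0,0,.1],RT); env.movel(p+N*.03,rate=.15); env.movel(p,rate=.06)
s=env.sense(); print(s["ee_pos"],s["wrist_force"],s["t"])
for c in ("scene","side"):
    q,_=viewer.read_camera(c); q=q[100:260,320:520] if c=="scene" else q[80:220,190:370]
    cv2.imwrite(f"pics/pre1{c}.png",cv2.resize(q,None,fx=3,fy=3)[:,:,::-1])
E
```

```text
[0.51039735 0.26024506 0.08567058] [-0.21338998  0.20633027 -4.01975023] 11.5417
```

The thick roller sits square in the jaws (318,250), with the slim grey still in its cradle (165,205).

View pics/pre1scene.png

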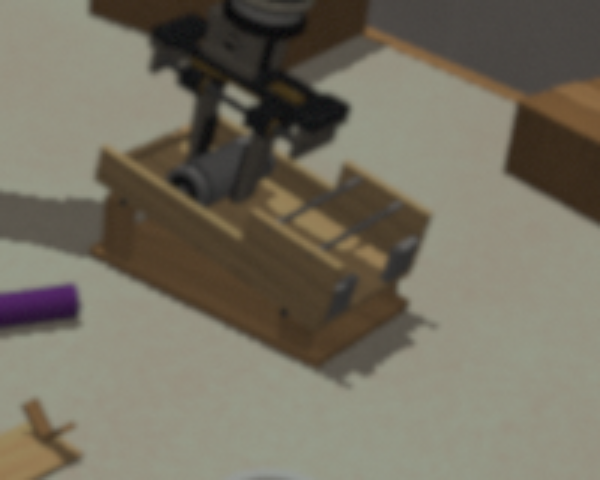

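View pics/pre1side.png

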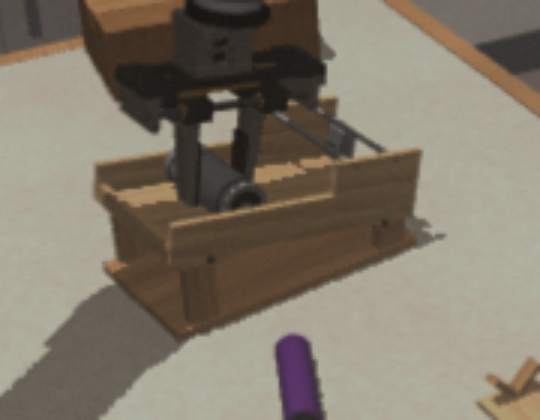

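The thick roller lies crosswise between the walls at the high end, clear of both. Releasing.

```bash
python3 - <<'E'
from h import *
effector.release(); s=env.sense(); print(s["gripper_width"],s["wrist_force"],s["t"])
p=np.array(s["ee_pos"]); env.movel(p+N*.07,rate=.1); env.movel(p+N*.07+[0,0,.07],rate=.2)
env.pause(.5)
for c in ("scene","side"):
    q,_=viewer.read_camera(c); print([(np.round(r["at"],4),round(r["score"],2)) for r in tip_of(c,"thick_roller")]); q=q[100:260,320:520] if c=="scene" else q[80:220,190:370]
    cv2.imwrite(f"pics/post1{c}.png",cv2.resize(q,None,fx=3,fy=3)[:,:,::-1])
print("expected",C+RC@[.089,0,.073],env.sense()["t"])
E
```

```text
0.09221504468793476 [ 0.09892369 -0.49800769  0.16129291] 12.4583
[(array([0.6637, 0.2828, 0.0757]), 0.85), (array([ 0.4923, -0.1198,  0.0364]), 0.64)]
[(array([0.6592, 0.2796, 0.0696]), 0.75)]
expected [0.6560678 0.2815477 0.073    ] 14.5083
```

View pics/post1scene.png

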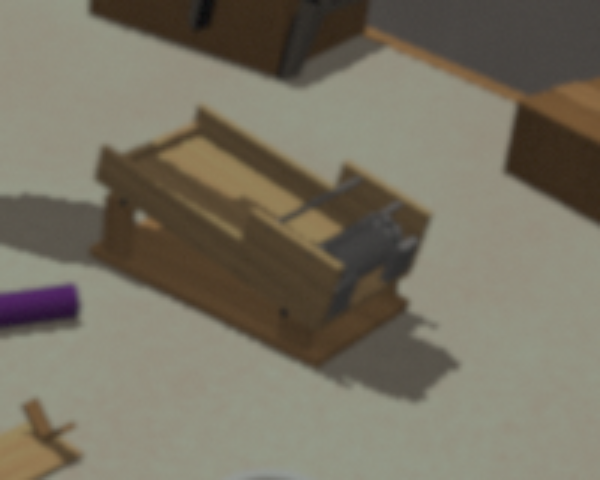

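The thick roller rests against the steel stops (crop 370,245), within a few mm of where it should be. The slim grey one is next.

```bash
python3 - <<'E'
from h import *
g=np.array([.4915,-.1195,.0236])
env.reach(g+[0,0,.15],R(12.5)); env.movel(g,rate=.15)
print(env.sense()["wrist_force"])
effector.grasp(25); s=env.sense(); print(s["gripper_width"],s["wrist_force"],s["t"])
env.movel(g+[0,0,.17],rate=.2); s=env.sense(); print(s["gripper_width"],s["wrist_force"],s["t"])
q,_=viewer.read_camera("wrist"); cv2.imwrite("pics/held2w.png",q[:,:,::-1])
p=load_tcp(.016,.011)
env.reach(p+[0,0,.1],RT); env.movel(p+N*.03,rate=.15); env.movel(p,rate=.06)
s=env.sense(); print(s["ee_pos"]-p,s["wrist_force"],s["gripper_width"],s["t"])
for c in ("scene","side"):
    q,_=viewer.read_camera(c); q=q[100:260,320:520] if c=="scene" else q[80:220,190:370]
    cv2.imwrite(f"pics/pre2{c}.png",cv2.resize(q,None,fx=3,fy=3)[:,:,::-1])
E
```

```text
[0.09532765 0.43640192 0.07654233]
0.031225161684248853 [ 1.31039719 -0.43986465 -1.1502966 ] 18.0417
0.030982148520466934 [-0.50853777  0.59297201 -3.24827939] 19.0417
[-8.05949301e-05 -7.14179049e-05 -3.11082825e-04] [ 0.00766749 -0.20239478 -2.94414859] 0.031204750307842356 21.7833
```

View pics/held2w.png

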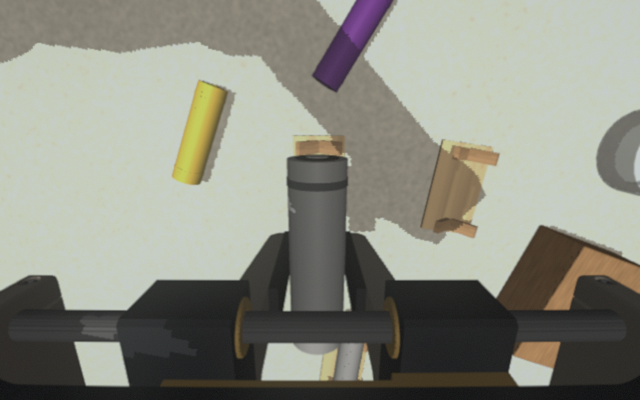

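View pics/pre2scene.png

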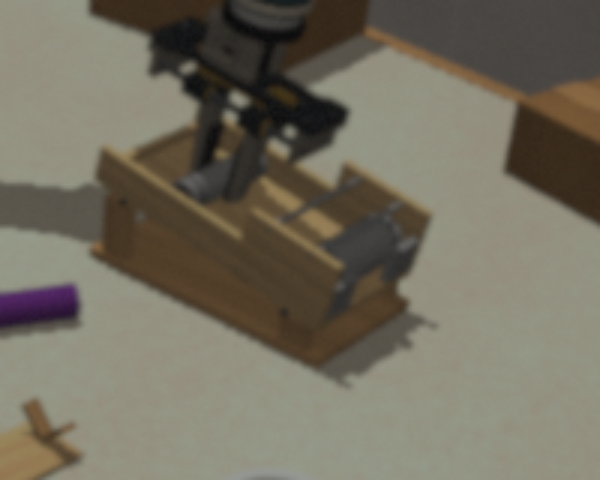

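View pics/pre2side.png

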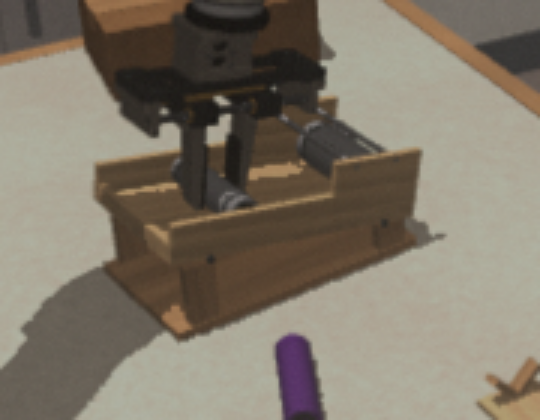

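The slim grey roller is held square and lies crosswise between the walls (scene crop 205,185), with the thick one still at the stops. Releasing.

```bash
python3 - <<'E'
from h import *
effector.release(); s=env.sense(); print(s["gripper_width"],s["wrist_force"],s["t"])
p=np.array(s["ee_pos"]); env.movel(p+N*.07,rate=.1); env.movel(p+N*.07+[-.06,0,.17],rate=.25)
env.pause(1)
for c in ("scene","side","wrist"):
    T=wristT() if c=="wrist" else None
    q,W=cloud(c,T)
    for n in("thick_roller","slim_roller"): print(c,n,[(np.round(r["at"],4),round(r["score"],2)) for r in tip_of(c,n)])
    q=q[100:260,320:520] if c=="scene" else q[80:220,190:370] if c=="side" else q[60:240,200:500]
    cv2.imwrite(f"pics/post2{c}.png",cv2.resize(q,None,fx=2.5,fy=2.5)[:,:,::-1])
print("expected",C+RC@[.089,0,.073],C+RC@[.05,0,.072],env.sense()["t"])
E
```

```text
0.09170136310158807 [1.3001306  0.59245782 0.71596054] 22.875
scene thick_roller [(array([0.6633, 0.2822, 0.0726]), 0.77)]
scene slim_roller [(array([0.4905, 0.0387, 0.0165]), 0.63), (array([0.6178, 0.273 , 0.0759]), 0.61), (array([ 0.3493, -0.0876,  0.0184]), 0.59)]
side thick_roller [(array([0.6599, 0.2794, 0.071 ]), 0.73), (array([ 0.582 , -0.3648,  0.0344]), 0.7)]
side slim_roller [(array([0.6202, 0.2743, 0.0745]), 0.68), (array([0.4903, 0.0362, 0.0143]), 0.59)]
wrist thick_roller [(array([0.6587, 0.2796, 0.0734]), 0.7)]
wrist slim_roller [(array([0.4941, 0.0414, 0.0185]), 0.88), (array([0.6182, 0.2738, 0.0746]), 0.87), (array([ 0.3466, -0.0904,  0.0179]), 0.78)]
expected [0.6560678 0.2815477 0.073    ] [0.61747629 0.27591781 0.072     ] 26.05
```

View pics/post2scene.png

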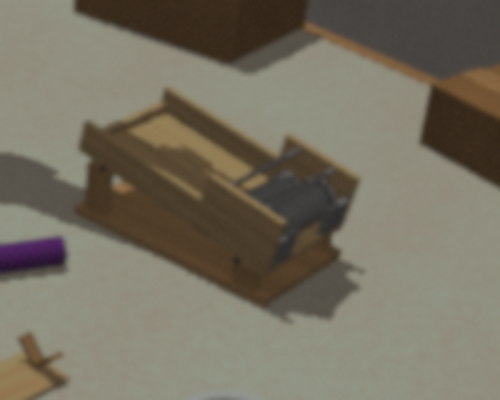

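View pics/post2wrist.png

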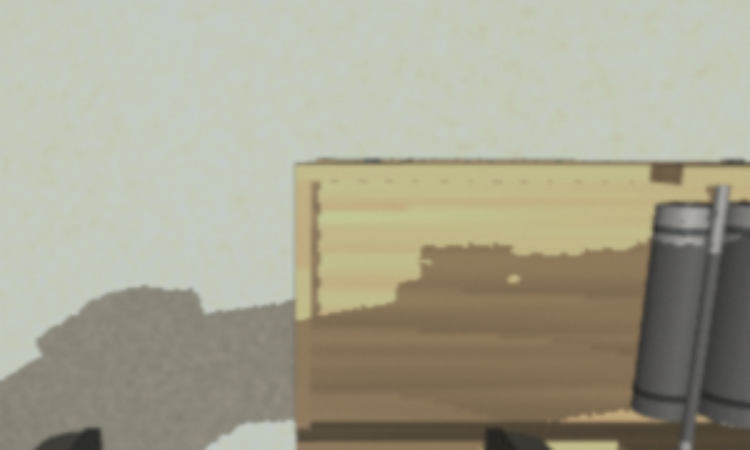

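Both rollers lie in the chute, thick at the stops and slim touching it from behind (wrist crop 670,310). The gripper is well clear.

```bash
python3 - <<'E'
from h import *
workorder.finish_job(); print(env.sense()["t"])
E
```

```text
the job is handed in; nothing more can be done
the job is handed in; nothing more can be done
```

The chute is loaded in the order asked: I placed the short thick roller first, then the short slim grey one. I gripped each from above in its cradle and laid it crosswise at the high end, with the gripper tilted 10° to match the slope. I handed the job in at about 26 s of the 64 s allowed.

**Position:** All three cameras put the thick roller at about (0.66, 0.28, 0.072), against the steel stops. They put the slim one at about (0.618, 0.274, 0.075), resting right behind it. Both are within about 7 mm of the positions given. That is a little more than the stated 4 mm detector accuracy, and I estimated the chute's position along its length only to a few mm.

**At rest:** I looked at the final scene about 2 s after the slim roller was released. I took no second picture to confirm that nothing was still moving.

**Left alone:** I did not touch the long roller or the yellow and purple look-alikes. In the last check the side camera reported the long roller, still at its cradle, as a second "thick roller"; that was a misreading.

**Forces:** The wrist forces I read at the grasps, lifts and placements stayed under about 5 N.

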